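# Bolt the cupboard hatch past its spring catch

### The arm

A 6-joint arm with a two-finger parallel gripper is mounted at the origin on the work surface. World frame = base frame: x ahead of the robot, y to its left, z up, the work surface at z = 0. Lengths are in m, angles in rad, forces in N, time in s.
With the tool pointing down it reaches from about 0.325 to 0.775 m from the base axis. Payload 5.5 kg.
Tool frame: the origin (TCP) lies midway between the tips of the shut fingers; the grasp point (between the pads) lies 19 mm behind it; z points along the fingers, y is the line along which they close (so a half turn about z gives the same grasp; the last joint's range is limited). The gripper opens to 88 mm and grips with 3 to 60 N. Pads are 20 mm wide; open, the fingers measure 115 mm over their backs; the gripper's body (75 mm by 178 mm) begins 61 mm behind the grasp point.
Start: joints at [-1.403, 0.091, 1.231, -0, 1.82, -0.057], TCP at [0.134, -0.585, 0.223] pointing down, gripper open.
Joint ranges: [-2.87, 2.87], [-0.86, 2.18], [0.17, 2.46], [-1.51, 4.65], [0.06, 2.69], [-2.65, 2.65]. Speed limits (rad/s): [2.57, 2.57, 3.01, 3.14, 3.14, 3.14].

### API

Orientations are given as a unit quaternion [w, x, y, z].
In Python, from station import sensors, optics, job, finder gives the robot as it stands. The module is installed in compiled form; this text tells all that it offers.
- The arm moves only by the shell command python3 -m inch 'ROWS' [OPENING]. ROWS is JSON, one flat list of numbers, 4 for each row, row after row: the shift along the world's x, y, z in m, then the turn about the world's z in rad. In form: [tx, ty, tz, spin, tx, ty, tz, spin, ...]. A call has exactly 10 rows; each row shifts and turns the commanded pose from where the row before left it; what a row does not reach is not made up. A row lasts 1/12 s, in which the tool goes at most 41.7 mm and 7.16 degrees, less where a joint would pass 70% of its speed; a pose out of reach is approached as far as the arm can. A call is refused whole if a number of a shift passes 0.0417 or a number of a turn 0.125, either way. A call with a gripper value outside its range is refused whole. OPENING is the closure, from -1 (fully open) to 1 (shut), set as the call begins (- or left out, the last holds). The fingers move at their own pace and stop on an object; the grip force is fixed at half the most. Time passes only in rows, so rows that do not move let the fingers close, or fill a call up. It gives the time, the measured TCP pose, the force, the opening and the grip force at its end, in the units of the state.
- sensors.get_obs(): the state, without advancing time (a new reading comes with each control period).
- optics.get_image(name): name is "scene" or "side" or "wrist"; returns a dict with "frame" (420x560x3 uint8, red, green, blue), "mtx" (3x3 intrinsics, pixels), "rvec" (rotation vector, rad) and "tvec" (3), from world to camera coordinates, as OpenCV has them; the wrist camera has in their place "tool_from_camera" (4x4, takes a point from camera to tool coordinates, whose origin is the TCP and whose axes are the flange's). Camera axes: x right, y down, z forward; pixel columns grow to the right and rows downward; lengths in m; the calibration is good to about 2 mm. A picture is of the moment at which its call begins: read the wrist's pose just before it. There is no depth.
- job.sign_off(): hands the job in; it is judged then, once.
Trained networks look in a picture, given as the dict that the camera call returned (one of the last four; its "shot" number tells which), for a name from the list of things; names that differ only in an ending like _2 or _b are one class to them, and where a whole thing is asked for, a point or a joint stands for the part that bears it (a point fixed in the world has none). Each returns a list of dicts, best first, with "confidence" (0 to 1); they miss things now and then, are a little off and sometimes report something else, mostly with a low value. They report only what shows in the picture. A call takes as long as a camera call.
- finder.look_for(picture, label): "rect" ([centre column, centre row, width, height] in pixels, round what is visible of it).
- finder.pinpoint(picture, label): "pixel" ([row, column] in pixels: a listed point, or the origin of a listed thing).
The state is a dict: "clock": time; "joints": joint angles; "joint_vel": joint speeds; "effort": joint torques, N m; "tcp_pos": TCP position; "tool_rot": TCP orientation; "contact_force": force on the tool from outside, world axes, zero at the start; "ft_torque": the same for the moment, N m; "finger_gap": finger opening in m; "gripper_force": force on a finger pad.
Only numpy, scipy, OpenCV 4.12 (cv2) and the standard library are available. Lean on these libraries where they do the work, as an engineer would, in place of code of your own. Each camera call takes 0.05 s, during which the arm holds its last target. There are 200 camera calls.

### The job

Bolt the hatch of the low cupboard shut: press the red spring catch down with the fingertips and, still holding it down, gently push the brass lug of the bolt along past the catch until the bolt is fully home in its keeper, then let go so that the catch springs up behind the bolt. Only press and push: do not pinch the lug, do not pick anything up, and leave the tumbler, jar, pot, plate, bowl and spoon where they stand.

Things in the scene. Friction and masses are not known exactly. Their poses are not given: they have to be found in the camera images.
- cupboard: Green low cupboard, fixed, 260 (its x) x 440 (its y) x 140 mm high, turned differently each time. Origin: centre of its underside; x points away from its two small front doors, z up. The bolt mechanism, tumbler and jar stand on its flat top. The bolt slides towards the cupboard's +y, into the keeper.
- housing: Dark steel bolt housing and keeper, fixed on the cupboard top; origin on the cupboard top, axes as the cupboard's. In these axes the housing is x 21 to 51, y -88 to 88 mm, up to 50 mm high with the bolt rod (60 at its two end straps and at the keeper, y 120 to 150). Lug and catch lie on its -x side, free from above and in front; its base plate is 4 mm thick.
- catch_pad: Flat red press bar of the spring catch (the plunger), 36 (cupboard x) x 125 (y) x 6 mm. Origin: centre of its top face, 30 mm above the cupboard top when up; axes as the cupboard's. Moves straight down, stays level wherever pressed. It runs under the lug for the whole stroke, so tips pressing it behind the lug can slide along with it. A tooth on its +x edge, at y +42.5, blocks the lug's foot.
- catch (a joint): How far the spring catch is pressed down, m: 0 up, 0.012 bottomed. The spring pushes back with 2.5 N at 0, rising to about 6.7 N at the bottom. From 0.007 down the tooth is clear under the lug's foot; hold about 0.010. Let go, it springs up by itself, unless the foot lies over the tooth.
- bolt (a joint): How far the bolt is shot, m: 0 withdrawn, 0.046 fully home at its end stop; starts between 0 and 0.008. It slides along the cupboard's +y with about 1.5 N friction and stays where left. With the catch up, the lug's foot runs against the tooth at 0.014; it lies over the tooth up to 0.034, beyond which the tooth can rise behind it.
- lug_rear: Rear half of the bolt's brass lug, an upright plate standing out over the red bar: whole lug 46 (cupboard x) x 12 (y) x 24 mm high. Origin: centre of the rear face, the one to push towards +y, 46 mm above the cupboard top (its lower edge 4 mm above the raised bar); axes as the cupboard's. Moves with the bolt. A foot 12 mm wide reaches 11 mm lower at its +x end, beside the bar.
- lug_front: Front half of the brass lug, origin at the centre of its front (+y) face; not to be touched together with the rear face (that would be pinching).
- tumbler: Pink plastic tumbler, 68 mm across, 95 mm high, on the cupboard top behind the housing; origin centre of its underside. Leave alone.
- spice_jar: Amber jar with white cap, 44 mm across, 60 mm high, on the cupboard top behind the housing; origin centre of its underside. Leave alone.
- pot: Steel pot with its ribbed screw-top lid on, 152 mm across, 140 mm high to the knob, on the table; origin centre of its underside. Leave alone.
- plate: Cream ceramic plate, 210 mm across, 20 mm high, on the table; origin centre of its underside. Leave alone.
- bowl: Blue bowl, 124 mm across, 50 mm high, on the table; origin centre of its underside. Leave alone.
- spoon: Bamboo spoon, 180 mm long, lying on the table. Leave alone.

How it is judged:
By the outcome, as a careful person would: the job done as asked, in the order asked, and still so for the second after the job is handed in, with the robot touching nothing.
It also fails if it takes over 32 s, if anything falls off the work surface, if the arm or the gripper's body presses on something with over 40 N, if the wrist force passes 120 N, or if a joint passes its speed limit or range.

## Working session

There is one attempt and no reset: what is moved stays moved. The work goes in short steps, Python scripts to look and compute and a shell command to move; the robot and the scene stay as the last step left them, time stands still between calls to the robot, and variables do not carry over. Pictures are saved under pics/ and viewed, at most 10 in all, crops included, and the job is handed in when it is done.

```bash
mkdir -p pics; cat > h.py <<'E'
import numpy as np, cv2
from scipy.optimize import least_squares
from scipy.spatial.transform import Rotation as R
from station import sensors, optics, job, finder
def cam(p):
    Rm=cv2.Rodrigues(np.array(p["rvec"],float))[0]; return np.array(p["mtx"]),Rm,np.array(p["tvec"],float).ravel()
def proj(p,X):
    K,Rm,t=cam(p); c=(Rm@np.atleast_2d(X).T).T+t; u=(K@c.T).T; return u[:,:2]/u[:,2:]
def ray(p,px):
    K,Rm,t=cam(p); d=Rm.T@np.linalg.inv(K)@[px[0],px[1],1]; return -Rm.T@t,d
def onz(p,px,z):
    o,d=ray(p,px); return o+d*(z-o[2])/d[2]
def wristcam(p,o):
    q=o["tool_rot"]; T=np.eye(4); T[:3,:3]=R.from_quat([q[1],q[2],q[3],q[0]]).as_matrix(); T[:3,3]=o["tcp_pos"]
    C=np.linalg.inv(T@np.array(p["tool_from_camera"])); p=dict(p); p["rvec"]=cv2.Rodrigues(C[:3,:3])[0]; p["tvec"]=C[:3,3]; return p
E
python3 - <<'E'
from h import *
o=sensors.get_obs(); print(o)
for n in ["scene","side","wrist"]:
    o=sensors.get_obs(); p=optics.get_image(n); cv2.imwrite(f"pics/{n}0.png",p["frame"][:,:,::-1])
    q=wristcam(p,o) if n=="wrist" else p
    for l,z in [("cupboard",0),("housing",.14),("catch_pad",.17),("lug_rear",.186),("lug_front",.186),("tumbler",.14),("spice_jar",.14),("pot",0),("plate",0),("bowl",0)]:
        r=finder.pinpoint(p,l)
        for a in r[:1]: print(n,l,np.round(a["pixel"],1),round(a["confidence"],2),onz(q,a["pixel"][::-1],z).round(4))
E
```

```text
{'clock': 0.0, 'joints': array([-1.40269116e+00,  9.18463266e-02,  1.23190468e+00,  9.91168790e-07,
        1.81974853e+00, -5.67093803e-02]), 'joint_vel': array([-0.00031677, -0.00060966, -0.00185375, -0.00066949, -0.00075955,
        0.00034605]), 'effort': array([-4.76743116e-04, -4.46454978e+01, -4.06445646e+01,  6.97720447e-02,
        2.95412389e-02, -1.51016861e-04]), 'tcp_pos': array([ 0.13370014, -0.58461816,  0.22150375]), 'tool_rot': array([-9.51988513e-04,  9.93688487e-01,  1.12170774e-01, -5.25974844e-05]), 'contact_force': array([ 0.34070521,  0.39739326, -0.10953219]), 'ft_torque': array([0.08220457, 0.02494997, 0.04740088]), 'gripper_force': 0.0, 'finger_gap': 0.08749771668269778}
scene cupboard [248.8 288.5] 0.55 [0.606  0.0032 0.    ]
scene housing [209.  280.7] 0.56 [ 0.5516 -0.0142  0.14  ]
scene catch_pad [198.4 271.5] 0.74 [ 0.5316 -0.038   0.17  ]
scene lug_rear [201.8 283.4] 0.53 [ 0.5604 -0.0088  0.186 ]
scene lug_front [196.  287.1] 0.52 [0.542  0.0051 0.186 ]
scene tumbler [252.8 340.8] 0.59 [0.7222 0.1228 0.14  ]
scene pot [211.2 429. ] 0.63 [0.5394 0.4795 0.    ]
scene plate [218.3 121.3] 0.92 [ 0.4087 -0.5062  0.    ]
scene bowl [173.  391.3] 0.81 [0.3651 0.4065 0.    ]
side cupboard [191.2 316.6] 0.69 [ 0.59   -0.4456  0.    ]
side housing [216.8 273.2] 0.57 [ 0.556  -0.0092  0.14  ]
side catch_pad [208.5 281.4] 0.86 [ 0.5334 -0.0163  0.17  ]
side lug_rear [194.8 364.4] 0.61 [ 0.3399 -0.1666  0.186 ]
side lug_front [202.3 271.6] 0.68 [ 0.5613 -0.0107  0.186 ]
side tumbler [225.4 198.7] 0.61 [0.7219 0.1218 0.14  ]
side spice_jar [185.8 262.1] 0.81 [ 0.6747 -0.1616  0.14  ]
side plate [194.2 366.7] 0.6 [ 0.408  -0.5076  0.    ]
side bowl [393.4 266.7] 0.78 [0.3598 0.4075 0.    ]
```

```bash
python3 -c "
import cv2,numpy as np
for n in ['scene','side']:
    i=cv2.imread(f'pics/{n}0.png')[130:330,160:420]; cv2.imwrite(f'pics/{n}0c.png',cv2.resize(i,None,fx=3,fy=3,interpolation=cv2.INTER_CUBIC))
"
```

```text
(no output)
```

View pics/scene0c.png

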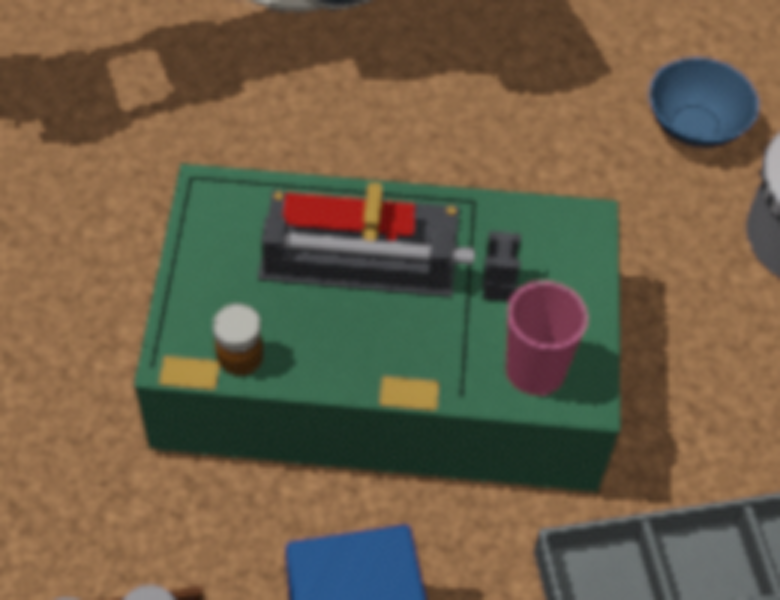

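View pics/side0c.png

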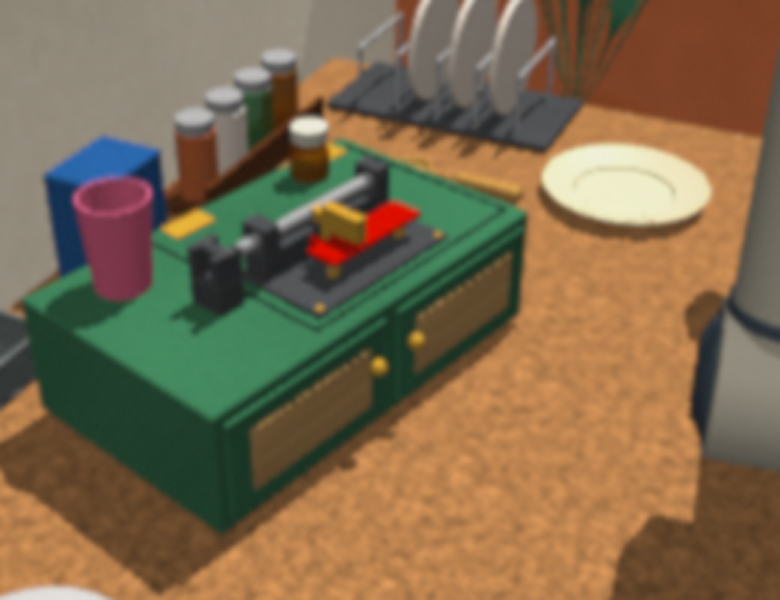

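The scene view shows the lug at crop (373,210), the red bar spanning columns 285–415 and the keeper at (502,265). The bolt slides to the right here, which is about world +y. Next I'll fit the cupboard pose from the visible top corners.

```bash
python3 - <<'E'
from h import *
S={}
ps=optics.get_image("scene"); pd=optics.get_image("side"); pw=optics.get_image("wrist"); print(np.array(pw["tool_from_camera"]).round(4), np.array(pw["mtx"]).round(1))
f=lambda c:np.array([160+c[0]/3,130+c[1]/3])
C={'fm':(-.13,-.22),'fp':(-.13,.22),'bp':(.13,.22),'bm':(.13,-.22)}
obs=[(ps,'fm',(182,165)),(ps,'fp',(618,200)),(ps,'bp',(614,427)),(ps,'bm',(140,385)),(pd,'fm',(525,213)),(pd,'fp',(222,415)),(pd,'bp',(28,300))]
for p,k,c in obs: print(k,onz(p,f(c),.14).round(3))
def W(v,xy,z):
    c,s=np.cos(v[2]),np.sin(v[2]); return np.array([v[0]+c*xy[0]-s*xy[1],v[1]+s*xy[0]+c*xy[1],z])
res=lambda v:np.concatenate([proj(p,W(v,C[k],.14))[0]-f(c) for p,k,c in obs])
r=least_squares(res,[.58,0,0],loss='soft_l1'); print(r.x,np.degrees(r.x[2]),r.fun.round(1))
E
```

```text
[[-4.000e-04 -9.586e-01 -2.848e-01  7.790e-02]
 [ 1.000e+00 -3.000e-04 -3.000e-04 -4.000e-04]
 [ 2.000e-04 -2.848e-01  9.586e-01 -1.607e-01]
 [ 0.000e+00  0.000e+00  0.000e+00  1.000e+00]] [[359.6   0.  281.8]
 [  0.  359.6 204.9]
 [  0.    0.    1. ]]
fm [ 0.436 -0.177  0.14 ]
fp [0.548 0.242 0.14 ]
bp [0.791 0.171 0.14 ]
bm [ 0.681 -0.24   0.14 ]
fm [ 0.428 -0.172  0.14 ]
fp [0.536 0.236 0.14 ]
bp [0.781 0.176 0.14 ]
[ 0.61014414 -0.0023037  -0.25501857] -14.611487560744047 [-2.  -1.6 -0.4 -2.1  2.5 -0.1 -3.   0.2  0.8 -1.6 -3.2  1.4 -3.5 -0.6]
```

```bash
python3 -m inch '[0.0198,0.0273,0.01,-0.024,0.0198,0.0273,0.01,-0.024,0.0198,0.0273,0.01,-0.024,0.0198,0.0273,0.01,-0.024,0.0198,0.0273,0.01,-0.024,0.0198,0.0273,0.01,-0.024,0.0198,0.0273,0.01,-0.024,0.0198,0.0273,0.01,-0.024,0.0198,0.0273,0.01,-0.024,0.0198,0.0273,0.01,-0.024]' 1
python3 -m inch '[0.0198,0.0273,0,-0.024,0.0198,0.0273,0,-0.024,0.0198,0.0273,0,-0.024,0.0198,0.0273,0,-0.024,0.0198,0.0273,0,-0.024,0.0198,0.0273,0,-0.024,0.0198,0.0273,0,-0.024,0.0198,0.0273,0,-0.024,0.0198,0.0273,0,-0.024,0.0198,0.0273,0,-0.024]'
python3 - <<'E'
from h import *
o=sensors.get_obs(); p=optics.get_image("wrist"); o=sensors.get_obs()
print(o["clock"],o["tcp_pos"],o["tool_rot"],o["finger_gap"],o["contact_force"])
q=wristcam(p,o); cv2.imwrite("pics/w1.png",p["frame"][:,:,::-1])
for l,z in [("housing",.14),("catch_pad",.17),("lug_rear",.186),("lug_front",.186),("tumbler",.14),("spice_jar",.14),("cupboard",0)]:
    for a in finder.pinpoint(p,l)[:2]: print(l,np.round(a["pixel"],1),round(a["confidence"],2),onz(q,a["pixel"][::-1],z).round(4))
E
```

```text
clock: 2.63
tcp_pos: [0.3323, -0.3104, 0.3234]
tool_rot: [0.0, 1.0, -0.008, 0.0]
contact_force: [0.0, -0.2, 0.2]
finger_gap: 0.0248
gripper_force: 0.0
clock: 3.47
tcp_pos: [0.5304, -0.0373, 0.3228]
tool_rot: [0.0, 0.992, -0.128, 0.0]
contact_force: [0.3, 0.2, 0.4]
finger_gap: 0.0005
gripper_force: 0.0
3.5167 [ 0.53271134 -0.0329703   0.32134173] [-1.60521117e-03  9.92001659e-01 -1.26214465e-01 -2.03052293e-04] 0.0005918601884406663 [-2.08565505  1.18288003 -2.1270834 ]
housing [161.8 257.9] 0.72 [ 0.5571 -0.0148  0.14  ]
catch_pad [178.6 270.5] 0.9 [ 0.5443 -0.0249  0.17  ]
lug_rear [179.1 248.3] 0.64 [ 0.5518 -0.0081  0.186 ]
lug_front [174.8 234.5] 0.85 [0.5583 0.0021 0.186 ]
lug_front [105.3 239.1] 0.27 [ 0.6112 -0.0176  0.186 ]
tumbler [16.7 57.2] 0.98 [0.7214 0.1185 0.14  ]
cupboard [104. 242.] 0.82 [6.138e-01 4.000e-04 0.000e+00]
```

View pics/w1.png

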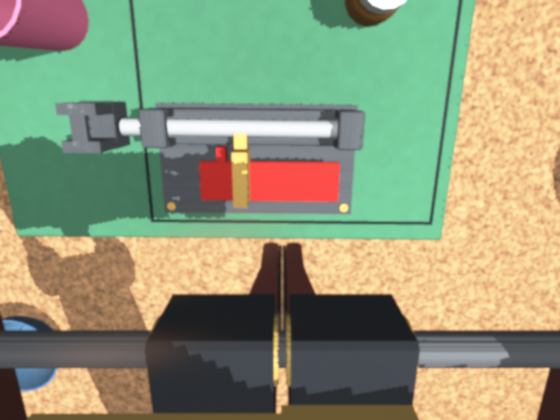

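The wrist view shows the bar at columns 200–340, rows 161–202. The lug is at columns 232–248 with its rear edge on the right, and the tooth is at (220,153). I'll take exact values from colour segmentation.

```bash
python3 - <<'E'
from h import *
o=sensors.get_obs(); p=optics.get_image("wrist"); q=wristcam(p,o); print(o["tcp_pos"],o["contact_force"])
im=p["frame"].astype(int); r,g,b=im[...,0],im[...,1],im[...,2]
m=((r>110)&(g<50)&(b<50)).astype(np.uint8); m[:155]=0;m[:,:180]=0;m[:,350:]=0;m[215:]=0
c,s,a=cv2.minAreaRect(np.argwhere(m)[:,::-1].astype(np.float32)); B=cv2.boxPoints((c,s,a)); print(c,s,a)
X=np.array([onz(q,x,.17) for x in B]); print(X.round(4),'ctr',X.mean(0))
e=[np.linalg.norm(X[i]-X[(i+1)%4]) for i in range(4)]; print(np.round(e,4))
L=X[1]-X[0] if e[0]>e[1] else X[2]-X[1]
L*=np.sign(L[1]); yaw=np.arctan2(-L[0],L[1]); print('yaw',yaw)
y=L/np.linalg.norm(L); x=np.array([y[1],-y[0],0])
for n,px,z in [('rear top',(248.5,180),.198),('front top',(232.5,185),.198),('lug -x end',(240,207),.198)]:
    d=onz(q,px,z)-X.mean(0); print(n,'x',d@x,'y',d@y)
d=o["tcp_pos"]-X.mean(0); print('tcp x,y',d@x,d@y)
M=R.from_quat(np.array(o["tool_rot"])[[1,2,3,0]]).as_matrix(); print('tool x ang',np.arctan2(M[1,0],M[0,0]))
for row in (175,195): print(row,im[row,222:260].tolist())
E
```

```text
[ 0.52925619 -0.04000159  0.32314355] [-0.24244607  0.11078031 -0.20700058]
(211.8353729248047, 177.03692626953125) (43.322086334228516, 28.733470916748047) 86.8201675415039
[[5.764e-01 2.520e-02 1.700e-01]
 [5.714e-01 5.000e-04 1.700e-01]
 [5.334e-01 1.010e-02 1.700e-01]
 [5.385e-01 3.570e-02 1.700e-01]] ctr [0.55493716 0.0178673  0.17      ]
[0.0252 0.0392 0.0261 0.0393]
yaw 1.3242782607718475
rear top x -0.035259213761143576 y -0.0035056044419839584
front top x -0.02205253789779302 y 0.0005240716633914044
lug -x end x -0.027353435309528117 y 0.019333812230895205
tcp x,y -0.062386296904064165 0.010782899749731156
tool x ang -0.2567177802608001
175 [[179, 44, 41], [179, 44, 41], [180, 45, 42], [180, 45, 42], [179, 47, 42], [181, 66, 49], [186, 102, 62], [193, 138, 77], [196, 156, 85], [197, 161, 87], [197, 162, 88], [197, 161, 87], [197, 161, 87], [197, 161, 87], [197, 161, 87], [197, 161, 87], [197, 161, 87], [197, 161, 87], [197, 161, 87], [195, 159, 86], [185, 151, 82], [164, 134, 73], [161, 126, 70], [195, 121, 70], [238, 106, 72], [251, 87, 72], [253, 78, 72], [253, 78, 73], [253, 77, 72], [253, 78, 72], [253, 77, 72], [253, 77, 72], [253, 77, 73], [253, 77, 72], [253, 77, 72], [253, 77, 72], [253, 77, 72], [253, 77, 73]]
195 [[177, 44, 40], [178, 44, 41], [179, 45, 42], [178, 45, 41], [178, 45, 41], [178, 51, 43], [181, 83, 54], [187, 125, 71], [191, 148, 82], [192, 156, 85], [193, 158, 86], [194, 159, 87], [193, 158, 87], [193, 158, 86], [193, 158, 86], [193, 158, 87], [193, 158, 86], [193, 158, 86], [193, 158, 87], [192, 157, 86], [185, 151, 83], [165, 135, 74], [145, 114, 64], [168, 110, 65], [222, 104, 68], [247, 90, 70], [252, 79, 70], [253, 76, 70], [253, 76, 70], [253, 76, 71], [253, 76, 71], [253, 77, 71], [253, 75, 70], [253, 76, 70], [253, 76, 70], [253, 76, 70], [253, 76, 71], [253, 76, 71]]
```

```bash
python3 - <<'E'
from h import *
o=sensors.get_obs(); p=optics.get_image("wrist"); q=wristcam(p,o); print(o["tcp_pos"],o["contact_force"])
im=p["frame"].astype(int); r,g,b=im[...,0],im[...,1],im[...,2]
m=((r-g>100)&(b<95)).astype(np.uint8); m[:161]=0;m[:,:180]=0;m[:,350:]=0;m[215:]=0
c,s,a=cv2.minAreaRect(np.argwhere(m)[:,::-1].astype(np.float32)); B=cv2.boxPoints((c,s,a)); print(c,s,a)
X=np.array([onz(q,x,.17) for x in B])
e=[np.linalg.norm(X[i]-X[(i+1)%4]) for i in range(4)]; print(np.round(e,4),'ctr',X.mean(0))
L=X[1]-X[0] if e[0]>e[1] else X[2]-X[1]
L*=np.sign(L[1]); print('yaw',np.arctan2(-L[0],L[1]))
yaw=-.255; x=np.array([np.cos(yaw),np.sin(yaw),0]); y=np.array([-x[1],x[0],0])
for n,px,z in [('rear top',(244,185),.198),('front top',(229,185),.198)]:
    d=onz(q,px,z)-X.mean(0); print(n,'x',d@x,'y',d@y)
for l,z in [("catch_pad",.17),("lug_rear",.186),("lug_front",.186)]:
    for a in finder.pinpoint(p,l)[:1]: d=onz(q,a["pixel"][::-1],z)-X.mean(0); print(l,a["confidence"],d@x,d@y)
d=o["tcp_pos"]-X.mean(0); print('tcp x,y',d@x,d@y)
E
```

```text
[ 0.52928746 -0.03995715  0.32313373] [ 0.63189326  0.08753655 -0.58458411]
(266.0, 180.5) (39.0, 138.0) 90.0
[0.1213 0.0356 0.1251 0.0357] ctr [ 0.5397427  -0.02787823  0.17      ]
yaw -0.2571442970286617
rear top x 0.00283328669708588 y 0.016722691134148007
front top x 0.002859422281027328 y 0.028960359906134932
catch_pad 0.66 -0.0027418641131276445 -0.0013931659371648351
lug_rear 0.71 0.008300493299878944 0.01801170358520326
lug_front 0.8 0.005913851647671664 0.02908004263960783
tcp x,y -0.007070300893816202 -0.014325615225766083
```

```bash
python3 -m inch '[0.0011,0.0006,-0.018,0,0.0011,0.0006,-0.018,0,0.0011,0.0006,-0.018,0,0.0011,0.0006,-0.018,0,0.001,0.0005,-0.018,0,0.001,0.0005,-0.018,0,0.001,0.0005,-0.018,0,0.001,0.0005,-0.017,0,0,0,0,0,0,0,0,0]'
cat > v.py <<'E'
from h import *
import sys
o=sensors.get_obs(); p=optics.get_image(sys.argv[1] if len(sys.argv)>2 else "side")
i=p["frame"][:,:,::-1][160:260,200:333]; cv2.imwrite(f"pics/{sys.argv[-1]}.png",cv2.resize(i,None,fx=6,fy=6,interpolation=cv2.INTER_CUBIC))
C=np.array([.5397,-.0279,.17]); yaw=-.256; x=np.array([np.cos(yaw),np.sin(yaw),0]); y=np.array([-x[1],x[0],0])
d=o["tcp_pos"]-C; print('t',o["clock"],'tcp local mm',np.round([d@x*1e3,d@y*1e3,d[2]*1e3],1),'F local',np.round([o["contact_force"]@x,o["contact_force"]@y,o["contact_force"][2]],2))
for l in ("lug_rear","lug_front"):
    for a in finder.pinpoint(p,l)[:1]: e=onz(p,a["pixel"][::-1],.186)-C; print(l,a["pixel"],a["confidence"],np.round([e@x*1e3,e@y*1e3],1))
E
python3 v.py s1
```

```text
clock: 4.95
tcp_pos: [0.5376, -0.0346, 0.1789]
tool_rot: [0.0, 0.992, -0.127, -0.001]
contact_force: [-0.5, -0.1, -0.2]
finger_gap: 0.0003
gripper_force: 0.0
t 4.95 tcp local mm [-0.4 -7.   8.9] F local [-0.46 -0.19 -0.24]
lug_rear [204.6, 277.3] 0.37 [-3.9 21.1]
lug_front [200.7, 270.6] 0.59 [24.7 17.3]
```

View pics/s1.png

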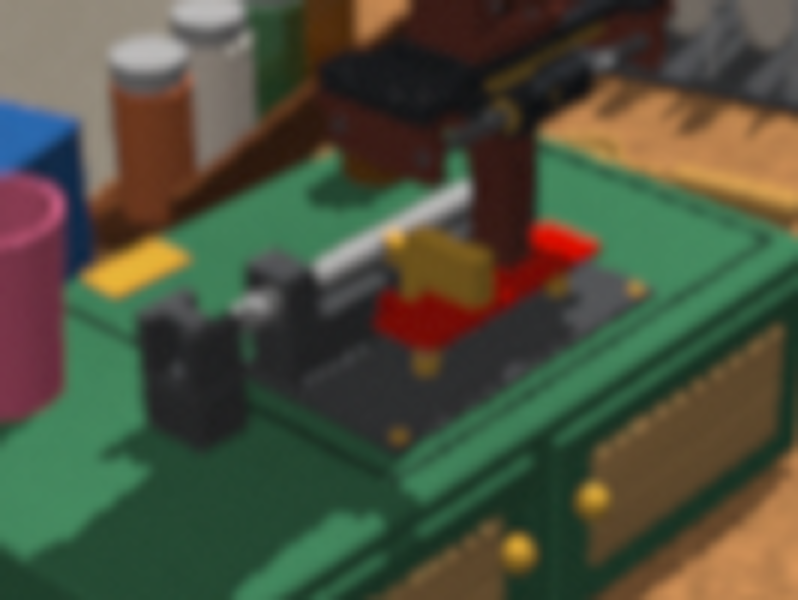

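The tip hangs just above the red bar behind the lug, with clearance to its rear face at about crop (490,275). Pressing now.

```bash
python3 -m inch '[0,0,-0.003,0,0,0,-0.003,0,0,0,-0.003,0,0,0,-0.003,0,0,0,-0.002,0,0,0,-0.002,0,0,0,-0.002,0,0,0,-0.001,0,0,0,0,0,0,0,0,0]'; python3 v.py s2
```

```text
clock: 5.93
tcp_pos: [0.5383, -0.0346, 0.1611]
tool_rot: [0.0, 0.992, -0.127, 0.0]
contact_force: [-0.4, -0.4, 4.6]
finger_gap: 0.0005
gripper_force: 2.5
t 5.9333 tcp local mm [ 0.3 -6.8 -8.9] F local [-0.3  -0.5   4.59]
lug_rear [204.8, 278.8] 0.59 [-7.8 19.2]
lug_front [205.2, 270.3] 0.54 [ 8.7 36.3]
```

View pics/s2.png

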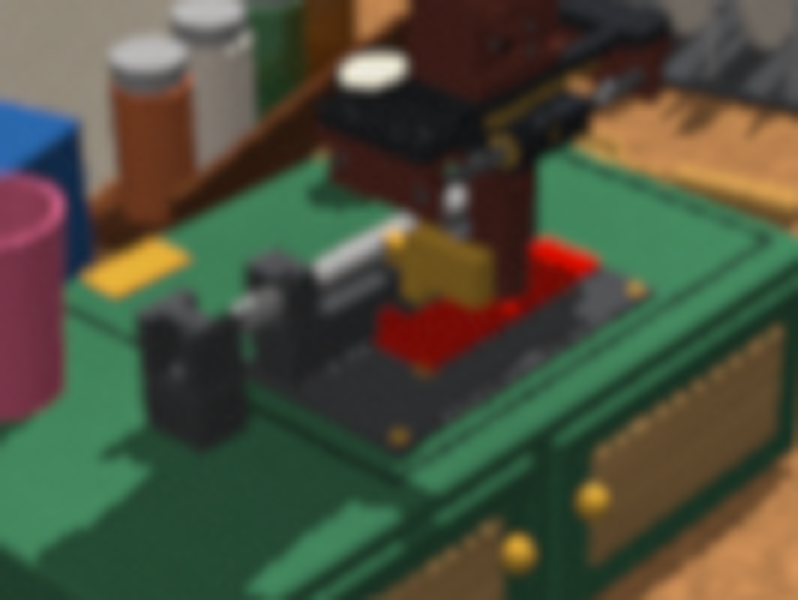

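```bash
python3 -m inch '[0,0,-0.0005,0,0,0,-0.0005,0,0,0,-0.0005,0,0,0,-0.0005,0,0,0,0,0,0,0,0,0,0,0,0,0,0,0,0,0,0,0,0,0,0,0,0,0]'; python3 - <<'E'
from h import *
z=[]
for i in range(6):
    p=optics.get_image("wrist"); o=sensors.get_obs(); z.append([*o["contact_force"],o["tcp_pos"][2]])
print(np.round(z,3),np.mean(z,0))
E
```

```text
clock: 6.92
tcp_pos: [0.5383, -0.0346, 0.1593]
tool_rot: [0.0, 0.992, -0.127, 0.0]
contact_force: [-1.2, 0.1, 4.5]
finger_gap: 0.0006
gripper_force: 2.9
[[-0.58   1.094  6.152  0.159]
 [-0.529  0.231  5.589  0.159]
 [-0.748 -0.719  5.225  0.159]
 [-0.94   0.268  5.959  0.159]
 [-1.668 -0.085  6.014  0.159]
 [-1.456 -0.279  4.745  0.159]] [-0.98689719  0.08484731  5.6142237   0.15935262]
```

```bash
python3 -m inch '[0.0008,0.0029,0,0,0.0008,0.0029,0,0,0.0008,0.0029,0,0,0.0008,0.0029,0,0,0.0008,0.0029,0,0,0.0007,0.0029,0,0,0.0007,0.0029,0,0,0.0007,0.0029,0,0,0.0007,0.0029,0,0,0.0007,0.0029,0,0]'; python3 v.py s3
```

```text
clock: 8.05
tcp_pos: [0.5458, -0.0073, 0.1593]
tool_rot: [0.002, 0.992, -0.128, 0.001]
contact_force: [-0.2, -5.6, 5.6]
finger_gap: 0.0006
gripper_force: 3.6
t 8.05 tcp local mm [  0.7  21.5 -10.7] F local [ 1.23 -5.46  5.6 ]
lug_rear [203.7, 272.7] 0.52 [ 9.1 25.8]
lug_front [204.9, 266.5] 0.5 [17.8 42. ]
```

View pics/s3.png

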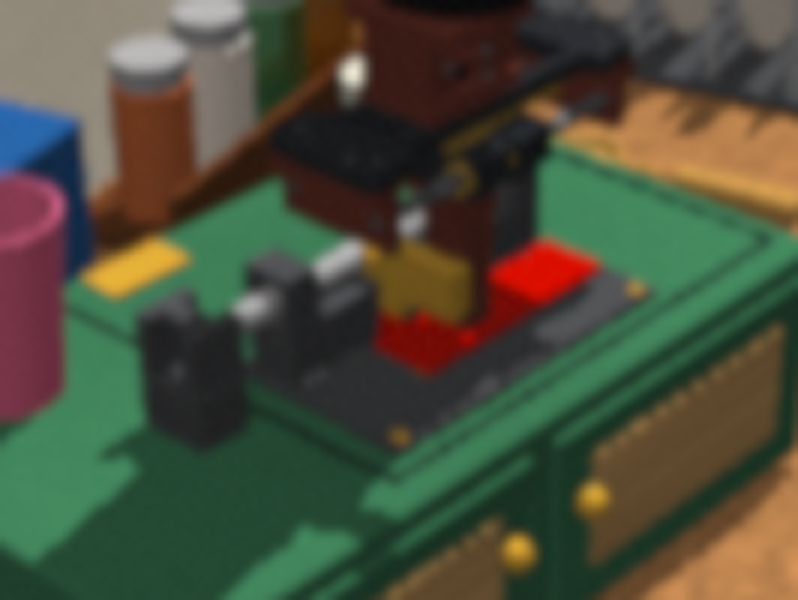

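```bash
python3 - <<'E'
from h import *
C=np.array([.5397,-.0279,.14]); yaw=-.256; x=np.array([np.cos(yaw),np.sin(yaw),0]); y=np.array([-x[1],x[0],0])
p=optics.get_image("side"); o=sensors.get_obs()
for yy in (17,22,26.5,30,35): print(yy,((proj(p,C+x*-.023+y*yy/1e3+[0,0,.046])[0]-[200,160])*6).round(0))
d=o["tcp_pos"]-C; print(d@x,d@y,o["contact_force"]@y,o["contact_force"][2])
E
```

```text
17 [501. 278.]
22 [494. 282.]
26.5 [487. 286.]
30 [482. 289.]
35 [475. 293.]
0.0006886835448086065 0.02203484473363082 -4.3400139024932125 4.826786406970727
```

```bash
python3 -m inch '[0.0007,0.0026,0,0,0.0007,0.0026,0,0,0.0007,0.0026,0,0,0.0007,0.0026,0,0,0.0007,0.0026,0,0,0.0007,0.0026,0,0,0.0006,0.0026,0,0,0.0006,0.0026,0,0,0.0006,0.0026,0,0,0,0,0,0]'; python3 v.py s4
```

```text
clock: 9.08
tcp_pos: [0.552, 0.0166, 0.1594]
tool_rot: [0.001, 0.992, -0.128, 0.001]
contact_force: [-0.3, -5.1, 5.3]
finger_gap: 0.0004
gripper_force: 3.3
t 9.0833 tcp local mm [  0.7  46.2 -10.6] F local [ 1.   -4.96  5.31]
lug_rear [192.4, 316.4] 0.6 [ -44.6 -106.2]
lug_front [209.4, 259.4] 0.45 [16.2 72.4]
```

View pics/s4.png

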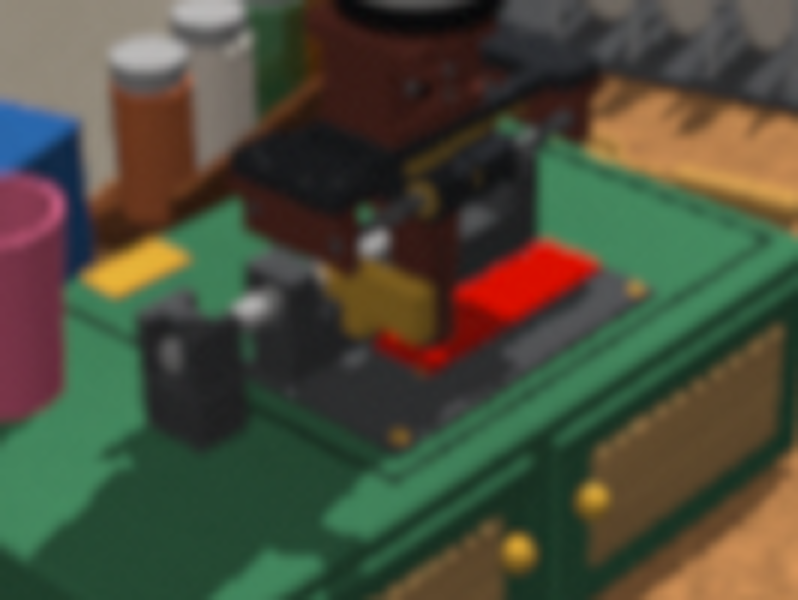

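The lug moves with the tip (rear edge at about crop 438) and the push force is steady at 5 N. The last few mm go slower, until the end stop shows in the force.

```bash
python3 -m inch '[0.0001,0.0005,0,0,0.0001,0.0005,0,0,0.0001,0.0005,0,0,0.0002,0.0005,0,0,0.0001,0.0005,0,0,0.0001,0.0005,0,0,0.0001,0.0005,0,0,0.0002,0.0005,0,0,0,0,0,0,0,0,0,0]'; python3 v.py s5
```

```text
clock: 10.07
tcp_pos: [0.5523, 0.0178, 0.1594]
tool_rot: [0.004, 0.992, -0.129, 0.0]
contact_force: [-3.8, -13.3, 6.5]
finger_gap: 0.0001
gripper_force: 7.9
t 10.0667 tcp local mm [  0.6  47.4 -10.6] F local [ -0.3  -13.84   6.54]
lug_rear [227.3, 198.6] 0.44 [ 73.6 237.6]
lug_front [210.0, 260.0] 0.4 [12.8 73.6]
```

The push force rose to about 14 N and the tip stopped at y = 47 mm, which is the end stop. Now back off slightly to unload, then lift straight up.

```bash
python3 -m inch '[-0.0005,-0.0019,0,0,-0.0005,-0.0019,0,0,-0.0003,-0.001,0,0,0,0,0.004,0,0,0,0.006,0,0,0,0.01,0,0,0,0.02,0,0,0,0.02,0,0,0,0.02,0,0,0,0.02,0]'
python3 -m inch '[0,0,0.03,0,0,0,0.03,0,-0.01,-0.02,0.01,0,-0.01,-0.03,0,0,-0.01,-0.03,0,0,-0.01,-0.03,0,0,0,0,0,0,0,0,0,0,0,0,0,0,0,0,0,0]'; python3 - <<'E'
from h import *
C=np.array([.5397,-.0279,.14]); yaw=-.256; x=np.array([np.cos(yaw),np.sin(yaw),0]); y=np.array([-x[1],x[0],0])
o=sensors.get_obs(); p=optics.get_image("wrist"); q=wristcam(p,o); print(o["clock"],o["contact_force"])
for l in ("lug_rear","lug_front","catch_pad"):
    for a in finder.pinpoint(p,l)[:1]: e=onz(q,a["pixel"][::-1],.17 if l=="catch_pad" else .186)-C; print(l,a["pixel"],a["confidence"],np.round([e@x*1e3,e@y*1e3],1))
s=optics.get_image("side")
c=proj(q,C+y*.05+[0,0,.03])[0].astype(int); print(c)
a=p["frame"][max(c[1]-60,0):c[1]+60,max(c[0]-60,0):c[0]+100]; b=s["frame"][160:260,200:333]
a=cv2.resize(a,(400,300),interpolation=cv2.INTER_CUBIC); b=cv2.resize(b,(400,300),interpolation=cv2.INTER_CUBIC)
cv2.imwrite("pics/end.png",np.hstack([a,b])[:,:,::-1])
E
```

```text
clock: 11.05
tcp_pos: [0.5506, 0.0169, 0.2593]
tool_rot: [0.0, 0.992, -0.127, -0.001]
contact_force: [0.4, -1.0, -0.1]
finger_gap: 0.0004
gripper_force: 0.0
clock: 11.88
tcp_pos: [0.5114, -0.0921, 0.3284]
tool_rot: [-0.0, 0.992, -0.127, -0.0]
contact_force: [0.5, 0.3, 0.0]
finger_gap: 0.0003
gripper_force: 0.0
11.8833 [0.47215246 0.31530317 0.00470247]
lug_rear [171.7, 129.8] 0.72 [ 5.9 61.2]
lug_front [169.8, 118.8] 0.65 [ 7.5 70.4]
catch_pad [173.6, 206.4] 0.92 [ 1.  -0.9]
[150 174]
```

View pics/end.png

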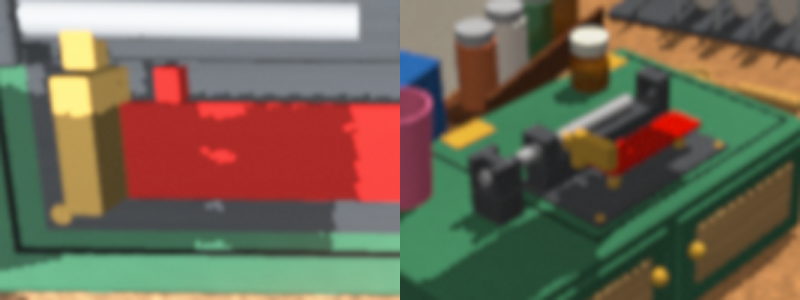

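The close-up shows the lug at about crop (90,140), measured at y ≈ 60 mm against 58.5 mm for fully home. The tooth at (170,85) has risen behind it and the rod is in the keeper. Handing in.

```bash
python3 -c "
from station import job
print(job.sign_off())"
```

```text
the job is handed in; nothing more can be done
None
```

The job is handed in: the bolt was pushed to its end stop in the keeper, the catch is up behind it, and the arm is clear, about 12 s into the 32 s limit; the sign-off returned no verdict.

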